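# Reload the sprung spindle of a jar-label dispenser

## Robot

A 7-joint arm with a two-finger parallel gripper is mounted at the origin on the work surface. World frame = base frame: x ahead of the robot, y to its left, z up, the work surface at z = 0. Lengths are in m, angles in rad, forces in N, time in s.
With the tool pointing down it reaches from about 0.425 to 1.025 m from the base axis. Payload 9.4 kg.
Tool frame: the origin (TCP) lies between the finger pads; the fingertips stand 11 mm ahead of it and the grasp point (between the pads) lies 8 mm behind it; z points along the fingers, y is the line along which they close (so a half turn about z gives the same grasp; the last joint's range is limited). The gripper opens to 85 mm and grips with 20 to 120 N. Pads are 22 mm wide; open, the fingers measure 114 mm over their backs; the gripper's body (76 mm by 85 mm) begins 54 mm behind the grasp point. The pads swing forward as they close: fully open they stand 13 mm farther back than shut.
Start: joints at [1.069, 0.599, -0.003, 1.599, 0.002, 0.943, -0.08], TCP at [0.299, -0.661, 0.242] pointing down, gripper open.
Joint ranges: [-2.57, 2.57], [-0.35, 1.97], [-1.29, 1.29], [0.11, 2.56], [-1.05, 4.19], [0.11, 1.86], [-2.63, 2.63]. Speed limits (rad/s): [2.22, 2.22, 3.01, 3.01, 3.14, 3.14, 3.14].

## Interface

Orientations are given as a unit quaternion [x, y, z, w].
In Python, from station import sense, eyes, bot gives the robot as it stands. The module is installed in compiled form; this text tells all that it offers.
- The arm moves only by the tool drive_tool, never from a script. Its argument "motion" is a list of rows, each a list of 7 numbers: the shift along the tool's x, y, z in cm, then the turn, a rotation vector about the tool's x, y, z in degrees, then the opening, from -1 (shut) to 1 (fully open). A call has 1 to 20 rows; each row shifts and turns the commanded pose from where the row before left it, along the tool's axes as they then stand; what a row does not reach is not made up. A row lasts 1/8 s, in which the tool goes at most 62.5 mm and 10.7 degrees, less where a joint would pass 70% of its speed; a pose out of reach is approached as far as the arm can. A call is refused whole if a number of a shift passes 6.25 or a number of a turn 10.7, either way. A call with a gripper value outside its range is refused whole. The fingers move at their own pace and stop on an object; the grip force is fixed at half the most. Time passes only in rows, so rows that do not move let the fingers close. It gives the time, the measured TCP pose, the force, the opening and the grip force at its end, in the units of the state.
- sense(): the state, without advancing time (a new reading comes with each control period).
- eyes.get_image(name): name is "scene" or "top" or "wrist"; returns the picture (480x640x3 uint8, blue, green, red); there is no depth.
- eyes.calibration(name): a dict with "K" (3x3 intrinsics, pixels), "rvec" (rotation vector, rad) and "tvec" (3), from world to camera coordinates, as OpenCV has them; the wrist camera has in their place "T_tool_cam" (4x4, takes a point from camera to tool coordinates, whose origin is the TCP and whose axes are the flange's). Camera axes: x right, y down, z forward; pixel columns grow to the right and rows downward; lengths in m; the calibration is good to about 2 mm. A picture is of the moment at which its call begins: read the wrist's pose just before it. calibration takes no time and is no camera call.
- bot.finish_job(): hands the job in; it is judged then, once.
The state is a dict: "time_s": time; "joints": joint angles; "qd": joint speeds; "tau": joint torques, N m; "tcp_pos": TCP position; "tcp_rot": TCP orientation; "ft_force": force on the tool from outside, world axes, zero at the start; "wrist_torque": the same for the moment, N m; "gripper_width": finger opening in m; "grasp_force": force on a finger pad.
Only numpy, scipy, OpenCV 4.12 (cv2) and the standard library are available. Lean on these libraries where they do the work, as an engineer would, in place of code of your own. Each camera call takes 0.05 s, during which the arm holds its last target. There are 200 camera calls.

## Task

Reload the jar-label dispenser: press its red knob down against the spring to free the empty spindle from between the two end cups, take it out and stand it on the board. Lift every label roll up off its hook and thread it over the spindle, then fit the loaded spindle back: foot in the lower cup, knob pressed in, top swung under the slotted arm and let go so that the spring holds it upright in both cups. Leave the cup, jars, plate, stick, spice jar and tin where they stand.

Things in the scene. Friction and masses are not known exactly. Their poses are not given: they have to be found in the camera images.
- dispenser: upright label dispenser, green steel, screwed down: 150 x 120 x 12 mm base, column (34 mm wide, front face at x = +62 mm) and at its top a 6 mm thick forked arm, underside 199 mm above the board. Origin on the board on the axis of the two end cups; -x points to the open front, +x to the column. The arm's slot, 15 mm wide, runs from its front edge (22 mm before the axis) to 8 mm behind the axis
- cup_low (a point): centre of the floor of the lower end cup, 14 mm above the board: a shallow steel cup, inside diameter 84 mm, rim 7 mm high, that takes the spindle's foot disc
- cup_top (a point): centre of the upper end cup: on the underside of the forked arm, straight above cup_low. A rim, 30 mm inside and 38 mm outside diameter, stands 4 mm down from the underside, open only at the slot: the spindle's neck comes in through the slot from the front while its collar has to pass below the rim
- spindle: loose spring spindle, about 380 g, held empty in the dispenser at the start. Origin at the centre of its underside, z along its axis. Steel foot disc 76 mm diameter, 10 mm thick, on which it also stands free on the board; above it a 22 mm tube up to 162 mm for the rolls; the sprung knob comes out of the tube
- knob (a joint): how far the spindle's knob is pushed into the tube, m: 0 = right out (spindle free), 0.018 = right in. The spring gives 7 N at 0 and 13 N at 0.018. In the dispenser it stands at about 0.005; from about 0.010 on the collar is below the upper cup's rim. The spindle can be carried by the knob
- collar (a point): top of the knob's steel collar (24 mm diameter, 8 mm thick), 190 mm above the spindle's origin when the knob is out. In the dispenser the spring presses it up against the arm's underside, inside the rim. Above it a neck, 10 mm diameter, 32 mm long, stands up through the slot; below it an 18 mm stem
- knob_grip (a point): centre of the red grip of the knob: 21 mm diameter, 30 mm tall, 47 mm above the collar's top (237 mm above the spindle's origin when the knob is out)
- rail: hook rail, fixed: dark steel bar along y, 75 mm behind (+x) a row of five J-hooks at y = -160, -80, 0, 80, 160 mm in its frame. Origin on the board, mid-row. Each hook turns up into a 12 mm prong, tip 118 mm above the board; a roll rests on a black disc 75 mm above the board. Bar top 56 mm above the board
- roll1_mid (a point): centre (half-way up) of a white roll of blank jar labels: 58 mm outside diameter, 28 mm tall, bore 32 mm right through, about 50 g. Axis vertical; hangs over one of the hooks (centre 89 mm above the board) and its underside must rise 45 mm to clear the prong. May be absent
- roll2_mid (a point): centre (half-way up) of a brown kraft roll of blank jar labels: 58 mm outside diameter, 28 mm tall, bore 32 mm right through, about 50 g. Axis vertical; hangs over one of the hooks (centre 89 mm above the board) and its underside must rise 45 mm to clear the prong. May be absent
- roll3_mid (a point): centre (half-way up) of a yellow roll of blank jar labels: 58 mm outside diameter, 28 mm tall, bore 32 mm right through, about 50 g. Axis vertical; hangs over one of the hooks (centre 89 mm above the board) and its underside must rise 45 mm to clear the prong. May be absent
- roll4_mid (a point): centre (half-way up) of a blue roll of blank jar labels: 58 mm outside diameter, 28 mm tall, bore 32 mm right through, about 50 g. Axis vertical; hangs over one of the hooks (centre 89 mm above the board) and its underside must rise 45 mm to clear the prong. May be absent
- roll5_mid (a point): centre (half-way up) of a pink roll of blank jar labels: 58 mm outside diameter, 28 mm tall, bore 32 mm right through, about 50 g. Axis vertical; hangs over one of the hooks (centre 89 mm above the board) and its underside must rise 45 mm to clear the prong. May be absent
- jar: bystander, to be left alone: clear plastic jar with blue clip-on lid, 88 mm diameter, 119 mm tall, on the turntable; origin at the centre of its underside
- jar_small: bystander, to be left alone: smaller clear jar with blue clip-on lid, 68 mm diameter, 89 mm tall, on the turntable; origin at the centre of its underside
- cup: bystander, to be left alone: aluminium cup, 76 mm diameter, 85 mm tall, on the turntable; origin at the centre of its underside
- plate: bystander, to be left alone: white ceramic plate, 190 mm diameter, 20 mm tall; origin at the centre of its underside
- stick: bystander, to be left alone: dark wooden stirring stick 130 x 12 x 5 mm lying on the board; origin at the centre of its underside
- spice: bystander, to be left alone: glass spice jar, 48 mm diameter, 75 mm tall; origin at the centre of its underside
- paste: bystander, to be left alone: tin, 60 mm diameter, 80 mm tall; origin at the centre of its underside
- turntable: white plastic turntable, 250 mm diameter, fixed, at the back; rim 29 mm high; bystander

How it is judged:
By the outcome, as a careful person would: the job done as asked, in the order asked, and still so for the second after the job is handed in, with the robot touching nothing.
Of roll1, roll2, roll3, roll4, roll5 only 3 to 5 are there at a start; the rules pass over those that are not, and their reading is None.
At some moment in a run one of roll1, roll2, roll3, roll4, roll5, spindle may be knocked a few centimetres aside while the robot is not near it.
It also fails if it takes over 210 s, if anything falls off the work surface, if the arm or the gripper's body presses on something with over 40 N, if the wrist force passes 120 N, or if a joint passes its speed limit or range.

## Working session

There is one attempt and no reset: what is moved stays moved. The work goes in short steps, Python scripts to look and compute and a tool call to move; the robot and the scene stay as the last step left them, time stands still between calls to the robot, and variables do not carry over. Pictures are saved under pics/ and viewed, at most 14 in all, crops included, and the job is handed in when it is done.

Besides the shell and the picture viewer there is one more tool, called after "Request:" as name(argument=value, ...), one argument or row to a line, values as JSON. drive_tool: Moves the arm, as the interface text tells. Its arguments: {"type":"object","properties":{"motion":{"type":"array","items":{"type":"array","items":{"type":"number"}}}},"required":["motion"]}

```bash
mkdir -p pics; cat > h.py <<'E'
import numpy as np, cv2
from scipy.spatial.transform import Rotation as R
from station import sense, eyes, bot
def cam(name, s=None):
    c=eyes.calibration(name); K=np.array(c["K"],float)
    if name=="wrist":
        s=s or sense(); T=np.eye(4); T[:3,:3]=R.from_quat(s["tcp_rot"]).as_matrix(); T[:3,3]=s["tcp_pos"]
        M=np.linalg.inv(T@np.array(c["T_tool_cam"]))
    else:
        M=np.eye(4); M[:3,:3]=R.from_rotvec(np.ravel(c["rvec"])).as_matrix(); M[:3,3]=np.ravel(c["tvec"])
    return K,M
def shot(name,fn=None):
    s=sense(); im=eyes.get_image(name)
    if fn: cv2.imwrite("pics/"+fn,im)
    return im,cam(name,s)
def proj(KM,p):
    K,M=KM; q=K@(M[:3,:3]@np.array(p,float)+M[:3,3]); return q[:2]/q[2]
def ray(KM,uv):
    K,M=KM; Rm=M[:3,:3]; o=-Rm.T@M[:3,3]; d=Rm.T@np.linalg.inv(K)@np.array([*uv,1.]); return o,d/np.linalg.norm(d)
def onz(KM,uv,z):
    o,d=ray(KM,uv); return o+d*(z-o[2])/d[2]
def tri(KM1,u1,KM2,u2):
    o1,d1=ray(KM1,u1);o2,d2=ray(KM2,u2)
    t=np.linalg.lstsq(np.c_[d1,-d2],o2-o1,rcond=None)[0]; a=o1+d1*t[0];b=o2+d2*t[1]
    return (a+b)/2,np.linalg.norm(a-b)
E
python3 - <<'E'
from h import *
np.set_printoptions(precision=4,suppress=True)
for n in ("scene","top","wrist"):
    im,c=shot(n,n+"0.png"); print(n,c[0][0,0],ray(c,(320,240)))
s=sense(); print(s["tcp_pos"],R.from_quat(s["tcp_rot"]).as_matrix(),eyes.calibration("wrist")["T_tool_cam"],s["gripper_width"],s["time_s"])
E
```

```text
scene 537.5206847639628 (array([ 1.1416, -0.7508,  1.3441]), array([-0.4051,  0.4866, -0.774 ]))
top 528.7200105966621 (array([0.3136, 0.0059, 1.2395]), array([ 0.1984, -0.0197, -0.9799]))
wrist 387.3729790422159 (array([ 0.3758, -0.6265,  0.3725]), array([-0.3082, -0.1134, -0.9445]))
[ 0.2986 -0.6602  0.2416] [[ 0.9111  0.4121 -0.0006]
 [ 0.4121 -0.9111  0.0011]
 [-0.0001 -0.0013 -1.    ]] [[ 0.0002 -0.9446 -0.3282  0.0842]
 [ 1.      0.      0.0005  0.0009]
 [-0.0005 -0.3282  0.9446 -0.131 ]
 [ 0.      0.      0.      1.    ]] 0.08530314806712992 0.15
```

View pics/scene0.png

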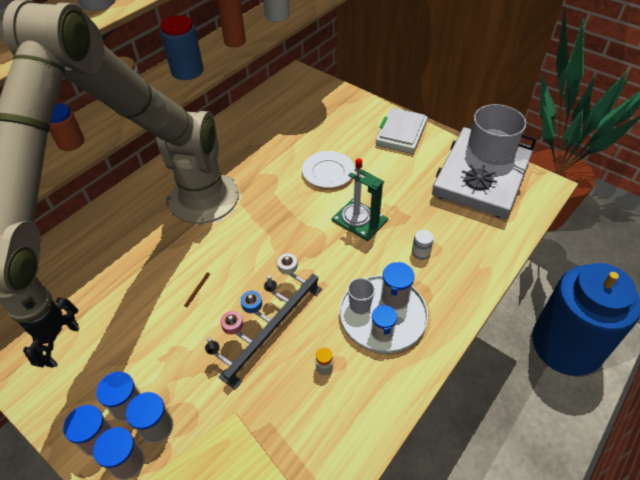

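View pics/top0.png

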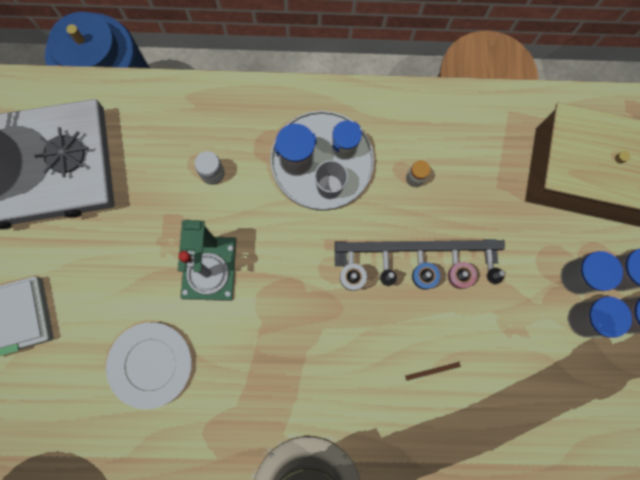

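The scene holds three rolls: white, blue and pink (top px (353,277), (426,275), (463,275)). Hooks 2 and 5 are empty. The dispenser with the red knob is at top (184,257) and scene (359,163). Its open front faces the robot.

```bash
cat >> h.py <<'E'
def blob(im,box,f):
    u0,v0,u1,v1=box; h=cv2.cvtColor(im[v0:v1,u0:u1],cv2.COLOR_BGR2HSV).astype(int)
    m=f(h[...,0],h[...,1],h[...,2]).astype(np.uint8); n,l,st,c=cv2.connectedComponentsWithStats(m)
    k=1+np.argmax(st[1:,4]); pts=np.argwhere(l==k)[:,::-1]+[u0,v0]
    return c[k]+[u0,v0],st[k,4],pts
E
python3 - <<'E'
from h import *
np.set_printoptions(precision=4,suppress=True)
s=cv2.imread("pics/scene0.png");t=cv2.imread("pics/top0.png");S=cam("scene");T=cam("top")
red=lambda h,sa,v:((h<8)|(h>172))&(sa>150)&(v>80)
blue=lambda h,sa,v:(h>95)&(h<120)&(sa>90)
pink=lambda h,sa,v:((h>160)|(h<5))&(sa>50)&(v>90)
white=lambda h,sa,v:(sa<50)&(v>140)
green=lambda h,sa,v:(h>50)&(h<95)&(sa>60)
for n,f,bs,bt in (("knob",red,(345,150,375,185),(170,240,200,270)),("blue",blue,(235,285,270,320),(405,255,445,292)),("pink",pink,(215,305,248,340),(445,255,482,292)),("white",white,(272,248,305,280),(336,260,372,294))):
    cs,a,p=blob(s,bs,f);ct,b,q=blob(t,bt,f)
    # use bounding ellipse centre
    es=cv2.minEnclosingCircle(p.astype(np.float32));et=cv2.minEnclosingCircle(q.astype(np.float32))
    print(n,cs,a,es,ct,b,et,tri(S,cs,T,ct),tri(S,es[0],T,et[0]))
    for z in(.089,.103): print(onz(T,et[0],z),onz(S,es[0],z))
c,a,p=blob(t,(170,210,245,305),lambda h,sa,v:(sa<40)&(v>120));print("disc",c,a,onz(T,c,.022))
# rail ends top, cup
for uv in ((336,241),(504,240)): print("rail",onz(T,uv,.056))
for uv in ((182,298),(234,299),(236,239)): print("base",onz(T,uv,.012))
big=np.hstack([cv2.resize(t[205:310,165:270],(400,400),interpolation=cv2.INTER_CUBIC),cv2.resize(s[140:250,310:420],(400,400),interpolation=cv2.INTER_CUBIC)])
bb=np.hstack([cv2.resize(t[225:305,325:515],(400,168),interpolation=3),cv2.resize(s[245:387,190:332],(400,400),interpolation=3)[:168]])
cv2.imwrite("pics/crop1.png",np.vstack([big,bb]))
E
```

```text
knob [358.2857 161.8571] 35 ((358.0, 162.5), 4.031229019165039) [183.7083 256.2361] 72 ((183.34616088867188, 256.3461608886719), 4.939067840576172) (array([0.4751, 0.2411, 0.2532]), np.float64(0.001882710139928878)) (array([0.4748, 0.2417, 0.2504]), np.float64(0.0036566858229398706))
[0.5025 0.2819 0.089 ] [0.3754 0.3861 0.089 ]
[0.5002 0.2785 0.103 ] [0.384  0.3734 0.103 ]
blue [251.1111 302.7333] 225 ((250.9191131591797, 301.4080810546875), 10.854606628417969) [425.4209 275.9676] 278 ((425.9709167480469, 275.5755920410156), 13.195669174194336) (array([ 0.4716, -0.2512,  0.0875]), np.float64(0.000263690256554639)) (array([ 0.4717, -0.251 ,  0.0939]), np.float64(0.00018061048588985547))
[ 0.4724 -0.252   0.089 ] [ 0.469  -0.2491  0.089 ]
[ 0.4705 -0.2489  0.103 ] [ 0.4765 -0.2547  0.103 ]
pink [231.3695 322.8594] 249 ((231.72727966308594, 322.2727355957031), 11.546976089477539) [461.9528 275.4222] 360 ((462.3846130371094, 275.0), 13.969637870788574) (array([ 0.4745, -0.3313,  0.0902]), np.float64(0.00013964866282673605)) (array([ 0.4753, -0.3309,  0.0935]), np.float64(0.001223658959232007))
[ 0.4756 -0.3327  0.089 ] [ 0.4734 -0.3289  0.089 ]
[ 0.4736 -0.3286  0.103 ] [ 0.4808 -0.3336  0.103 ]
white [286.6358 261.0694] 173 ((286.5, 260.5), 9.823541641235352) [352.3626 275.3709] 364 ((352.45867919921875, 274.334716796875), 14.746156692504883) (array([ 0.4659, -0.0899,  0.104 ]), np.float64(0.003588526864867813)) (array([ 0.467 , -0.0903,  0.1083]), np.float64(0.005084233560443158))
[ 0.4714 -0.09    0.089 ] [ 0.4549 -0.082   0.089 ]
[ 0.4695 -0.0888  0.103 ] [ 0.4625 -0.0894  0.103 ]
disc [204.722  281.1252] 687 [0.4569 0.2449 0.022 ]
rail [ 0.5518 -0.0545  0.056 ]
rail [ 0.5637 -0.4415  0.056 ]
base [0.4179 0.2966 0.012 ]
base [0.4182 0.177  0.012 ]
base [0.5596 0.1796 0.012 ]
```

View pics/crop1.png

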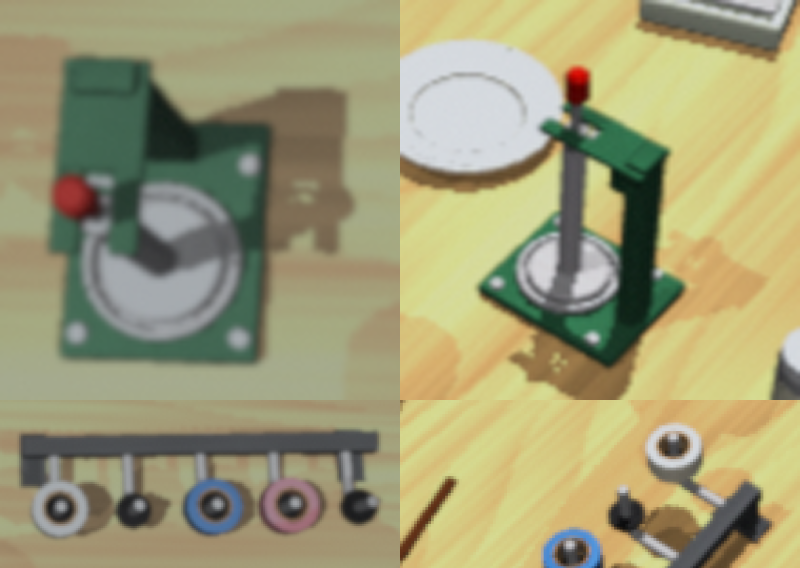

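The crop confirms that the spindle sits in the cups and the arm opens towards -x. The measurements fit the text: the rolls stand about 80 mm pitch apart at z≈0.09, and the knob is at about (0.475, 0.241, 0.25). I'll keep the tool at yaw 90°, so tool x = world +y, tool y = world +x and tool z = down.

Request:
drive_tool(
  motion=[
    [0,0,-1.4,0,0,-9.39,1],
    [0,0,-1.4,0,0,-9.39,1],
    [0,0,-1.4,0,0,-9.39,1],
    [0,0,-1.4,0,0,-9.39,1],
    [0,0,-1.4,0,0,-9.39,1],
    [0,0,-1.4,0,0,-9.39,1],
    [0,0,-1.4,0,0,-9.39,1],
    [5.1,2.2,0,0,0,0,1],
    [5.1,2.2,0,0,0,0,1],
    [5.1,2.2,0,0,0,0,1],
    [5.1,2.2,0,0,0,0,1],
    [5.1,2.2,0,0,0,0,1],
    [5.1,2.2,0,0,0,0,1],
    [5.1,2.2,0,0,0,0,1],
    [5.1,2.2,0,0,0,0,1],
    [0,0,0,0,0,0,1],
    [0,0,0,0,0,0,1],
  ],
)

```text
time_s: 2.28
tcp_pos: [0.474, -0.2527, 0.3402]
tcp_rot: [0.707, 0.708, -0.0, -0.0]
ft_force: [-0.7, 0.3, -0.8]
gripper_width: 0.0852
grasp_force: 0.0
```

```bash
python3 - <<'E'
from h import *
np.set_printoptions(precision=4,suppress=True)
s=sense();print(s["tcp_pos"],R.from_quat(s["tcp_rot"]).as_matrix(),s["joints"])
im,c=shot("wrist","w1.png")
for p in ((.472,-.251,.089),(.475,-.332,.089),(.4714,-.09,.089)): print(proj(c,p))
E
```

```text
[ 0.474  -0.2527  0.3402] [[-0.0014  1.     -0.0005]
 [ 1.      0.0014 -0.0004]
 [-0.0004 -0.0005 -1.    ]] [ 0.7264  0.2962 -0.4434  1.8893  0.1511  0.9889  0.2179]
[327.0437 192.0687]
[329.8407 266.6594]
[326.366    8.5874]
```

View pics/w1.png

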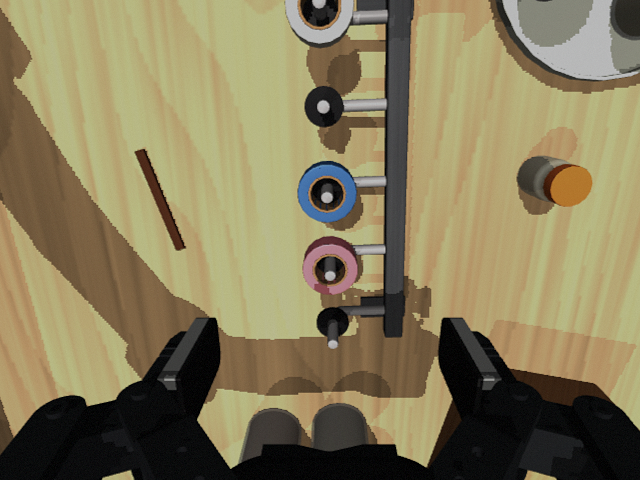

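The wrist view shows white, blue and pink at (320,10), (327,192) and (330,266). All three fall where I predicted, within 2–3 mm. Next, the dispenser.

Request:
drive_tool(
  motion=[
    [5.2,0,-0.3,0,0,0,1],
    [5.2,0,-0.3,0,0,0,1],
    [5.2,0,-0.3,0,0,0,1],
    [5.2,0,-0.3,0,0,0,1],
    [5.2,0,-0.3,0,0,0,1],
    [5.2,0,-0.3,0,0,0,1],
    [5.2,0,-0.3,0,0,0,1],
    [5.2,0,0,0,0,0,1],
    [0,0,0,0,0,0,1],
    [0,0,0,0,0,0,1],
  ],
)

```text
time_s: 3.58
tcp_pos: [0.4742, 0.162, 0.3609]
tcp_rot: [0.707, 0.707, -0.001, 0.0]
ft_force: [-0.1, -0.4, -0.3]
gripper_width: 0.0856
grasp_force: 0.0
```

```bash
python3 - <<'E'
from h import *
import pickle
np.set_printoptions(precision=4,suppress=True)
im,c=shot("wrist","w2.png");pickle.dump(c,open("c2.pkl","wb"))
red=lambda h,sa,v:((h<8)|(h>172))&(sa>150)&(v>80)
print(sense()["tcp_pos"],blob(im,(0,0,640,300),red)[:2],proj(c,(.475,.241,.25)))
E
```

```text
[0.4742 0.1616 0.3609] (array([332.174 , 110.8786]), np.int32(931)) [330.481  113.7339]
```

Request:
drive_tool(
  motion=[
    [4,0,0,0,0,0,1],
    [3.5,0,0,0,0,0,1],
    [0,0,0,0,0,0,1],
    [0,0,0,0,0,0,1],
  ],
)

```text
time_s: 4.12
tcp_pos: [0.4742, 0.2367, 0.3609]
tcp_rot: [0.708, 0.707, -0.001, 0.0]
ft_force: [-0.1, -0.1, 0.0]
gripper_width: 0.0853
grasp_force: 0.0
```

```bash
python3 - <<'E'
from h import *
import pickle
np.set_printoptions(precision=4,suppress=True)
a=cv2.imread("pics/w2.png");ca=pickle.load(open("c2.pkl","rb"))
im,c=shot("wrist","w3.png")
red=lambda h,sa,v:((h<8)|(h>172))&(sa>150)&(v>80)
for i in (a,im):
    b=blob(i,(0,0,640,330),red); print(b[0],b[1],b[2].min(0),b[2].max(0))
print(sense()["tcp_pos"],tri(ca,blob(a,(0,0,640,330),red)[0],c,blob(im,(0,0,640,330),red)[0]))
cv2.imwrite("pics/w23.png",np.hstack([a,im])[:, :][::1,::1] if 0 else cv2.resize(np.hstack([a,im]),(800,300),interpolation=cv2.INTER_AREA))
E
```

```text
[332.174  110.8786] 931 [315  94] [349 131]
[331.5436 234.407 ] 769 [316 219] [347 250]
[0.4742 0.2365 0.361 ] (array([0.4759, 0.2427, 0.2578]), np.float64(0.0001749511539251213))
```

View pics/w23.png

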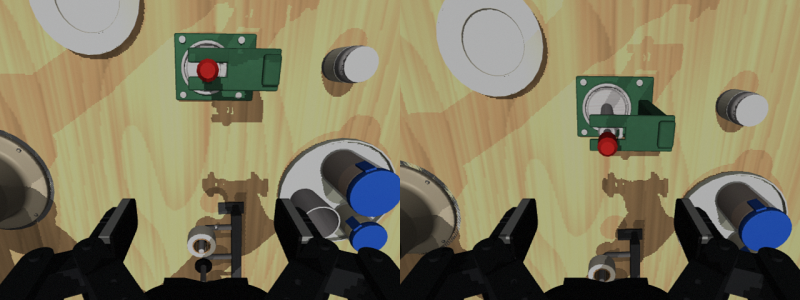

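The knob triangulates to (0.476, 0.2425) with its top near 0.26, as expected. I'll descend and grip it.

Request:
drive_tool(
  motion=[
    [0.3,0.1,3,0,0,0,1],
    [0.3,0.1,3,0,0,0,1],
    [0,0,3,0,0,0,1],
    [0,0,2,0,0,0,1],
    [0,0,1,0,0,0,1],
    [0,0,0,0,0,0,1],
    [0,0,0,0,0,0,-1],
    [0,0,0,0,0,0,-1],
    [0,0,0,0,0,0,-1],
    [0,0,0,0,0,0,-1],
    [0,0,0,0,0,0,-1],
    [0,0,0,0,0,0,-1],
    [0,0,0,0,0,0,-1],
  ],
)

```text
time_s: 5.8
tcp_pos: [0.4759, 0.2448, 0.2417]
tcp_rot: [0.707, 0.708, 0.0, 0.0]
ft_force: [-0.3, -2.6, 6.2]
gripper_width: 0.0188
grasp_force: 58.5
```

```bash
python3 - <<'E'
from h import *
im,c=shot("wrist");s,cs=shot("scene")
print(sense()["tcp_pos"],sense()["ft_force"])
cv2.imwrite("pics/g1.png",np.hstack([cv2.resize(im[200:480,180:460],(400,400)),cv2.resize(s[110:230,310:430],(400,400),interpolation=3)]))
E
```

```text
[0.47597733 0.24476662 0.24170624] [ 0.32620512 -1.34989502  5.61316522]
```

View pics/g1.png

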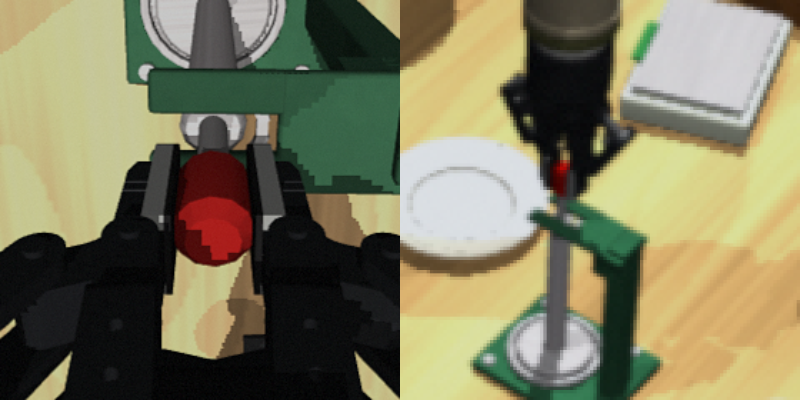

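The grip is sound: both pads are on the red grip, with the tips clear above the arm. Pressing down.

Request:
drive_tool(
  motion=[
    [0,0,0.2,0,0,0,-1],
    [0,0,0.2,0,0,0,-1],
    [0,0,0.2,0,0,0,-1],
    [0,0,0.2,0,0,0,-1],
    [0,0,0.1,0,0,0,-1],
    [0,0,0,0,0,0,-1],
    [0,0,0,0,0,0,-1],
  ],
)

```text
time_s: 6.78
tcp_pos: [0.4761, 0.245, 0.2332]
tcp_rot: [0.707, 0.708, 0.001, 0.0]
ft_force: [-1.4, -0.9, 10.6]
gripper_width: 0.0193
grasp_force: 59.2
```

Request:
drive_tool(
  motion=[
    [0,0,0.1,0,0,0,-1],
    [0,0,0,0,0,0,-1],
    [0,-0.3,0,0,0,0,-1],
    [0,-0.4,0,-1.1,0,0,-1],
    [0,-0.4,-0.01,-1.1,0,0,-1],
    [0,-0.4,-0.02,-1.1,0,0,-1],
    [0,-0.4,-0.03,-1.1,0,0,-1],
    [0,0,0,0,0,0,-1],
    [0,0,0,0,0,0,-1],
  ],
)

```text
time_s: 7.9
tcp_pos: [0.4582, 0.2457, 0.233]
tcp_rot: [0.706, 0.707, 0.029, 0.028]
ft_force: [0.9, -0.4, 12.6]
gripper_width: 0.0195
grasp_force: 59.3
```

Request:
drive_tool(
  motion=[
    [0,-0.4,-0.04,-1.1,0,0,-1],
    [0,-0.4,-0.05,-1.1,0,0,-1],
    [0,-0.4,-0.06,-1.1,0,0,-1],
    [0,-0.4,-0.07,-1.1,0,0,-1],
    [0,-0.4,-0.07,-1.1,0,0,-1],
    [0,-0.4,-0.08,-1.1,0,0,-1],
    [0,-0.4,-0.08,0,0,0,-1],
    [0,0,0,0,0,0,-1],
    [0,0,0,0,0,0,-1],
  ],
)

```text
time_s: 9.02
tcp_pos: [0.43, 0.2459, 0.2338]
tcp_rot: [0.703, 0.704, 0.07, 0.068]
ft_force: [2.3, -1.4, 12.4]
gripper_width: 0.0192
grasp_force: 59.5
```

```bash
python3 - <<'E'
from h import *
im,c=shot("wrist");s,cs=shot("scene")
cv2.imwrite("pics/g2.png",np.hstack([cv2.resize(im[120:480,140:500],(400,400)),cv2.resize(s[110:230,310:430],(400,400),interpolation=3)]))
E
```

```text
(no output)
```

View pics/g2.png

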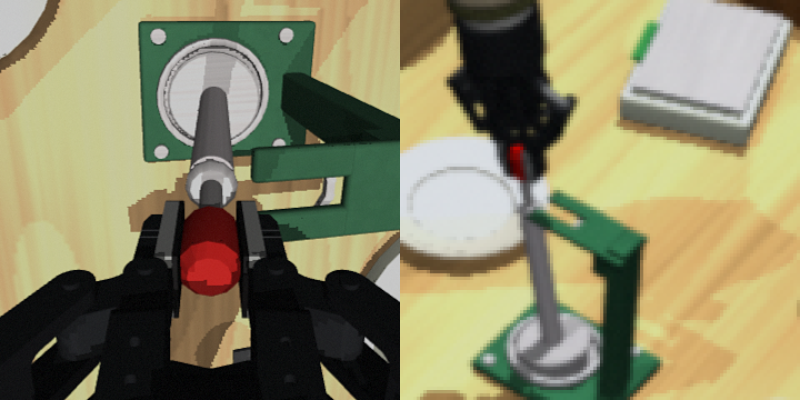

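The collar is now in front of the fork. Next: a bit further out, lift, move sideways to the free spot near y≈0.06, then untilt.

Request:
drive_tool(
  motion=[
    [0,-0.4,-0.08,0,0,0,-1],
    [0,-0.4,-0.08,0,0,0,-1],
    [0,0.1,-0.5,0,0,0,-1],
    [0,0.19,-1,0,0,0,-1],
    [0,0.19,-1,0,0,0,-1],
    [0,0.19,-1,0,0,0,-1],
    [0,0.19,-1,0,0,0,-1],
    [0,0.1,-0.8,0,0,0,-1],
    [0,0,0,0,0,0,-1],
    [-3,0,0,0,0,0,-1],
    [-4.5,0,0,0,0,0,-1],
    [-4.5,0,0,0,0,0,-1],
    [-4,0,0,0,0,0,-1],
    [-2.5,0,0,0,0,0,-1],
    [0,0.8,-0.2,2.8,0,0,-1],
    [0,1.2,-0.1,2.8,0,0,-1],
    [0,1.2,0,2.8,0,0,-1],
    [0,1.2,0,2.8,0,0,-1],
    [0,0.8,0,0,0,0,-1],
    [0,0,0,0,0,0,-1],
  ],
)

```text
time_s: 11.62
tcp_pos: [0.4708, 0.0597, 0.2934]
tcp_rot: [0.707, 0.708, -0.001, -0.001]
ft_force: [-0.2, -0.4, -4.3]
gripper_width: 0.0193
grasp_force: 60.7
```

```bash
python3 - <<'E'
from h import *
im,c=shot("wrist");s,cs=shot("scene")
cv2.imwrite("pics/g3.png",np.hstack([cv2.resize(im[80:480,120:520],(400,400)),cv2.resize(s[130:310,230:410],(400,400),interpolation=3)]))
E
```

```text
(no output)
```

View pics/g3.png

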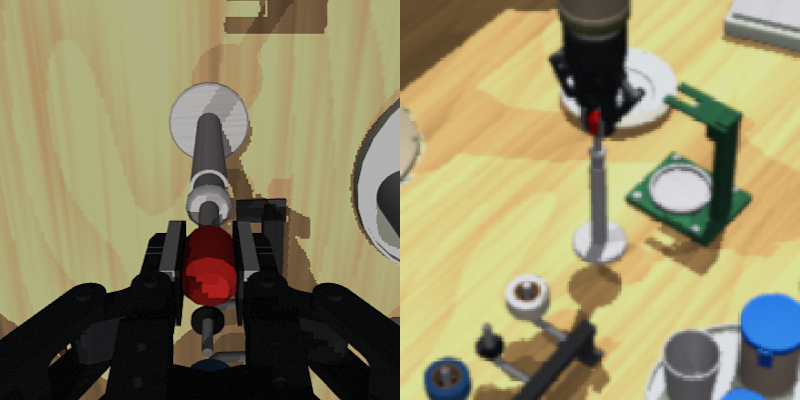

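The spindle hangs free in the grip. I'll check its tilt from the foot disc position before setting it down.

```bash
python3 - <<'E'
from h import *
np.set_printoptions(precision=4,suppress=True)
im,c=shot("wrist")
b=blob(im,(260,120,400,250),lambda h,s,v:(s<40)&(v>100))
e=cv2.fitEllipse(cv2.convexHull(b[2].astype(np.int32)))
print(b[1],e,[onz(c,e[0],z) for z in(.06,.07)],sense()["tcp_pos"])
S=cam("scene");print("scene foot expected",proj(S,(.471,.06,.07)))
E
```

```text
3540 ((328.4141845703125, 200.80307006835938), (77.90003204345703, 79.68858337402344), 87.45471954345703) [array([0.4685, 0.0566, 0.06  ]), array([0.4686, 0.059 , 0.07  ])] [0.4699 0.0597 0.2937]
scene foot expected [321.0036 237.4864]
```

Request:
drive_tool(
  motion=[
    [0,0,2,0,0,0,-1],
    [0,0,2,0,0,0,-1],
    [0,0,1.2,0,0,0,-1],
    [0,0,0.3,0,0,0,-1],
    [0,0,0.2,0,0,0,-1],
    [0,0,0.2,0,0,0,-1],
    [0,0,0,0,0,0,-1],
  ],
)

```text
time_s: 12.65
tcp_pos: [0.4707, 0.0596, 0.235]
tcp_rot: [0.707, 0.707, -0.001, -0.001]
ft_force: [-0.1, -0.4, -3.5]
gripper_width: 0.0188
grasp_force: 60.6
```

Request:
drive_tool(
  motion=[
    [0,0,0.1,0,0,0,-1],
    [0,0,0.1,0,0,0,-1],
    [0,0,0,0,0,0,-1],
  ],
)

```text
time_s: 13.02
tcp_pos: [0.4707, 0.0597, 0.2328]
tcp_rot: [0.707, 0.708, -0.001, -0.001]
ft_force: [0.6, -1.1, -3.8]
gripper_width: 0.0194
grasp_force: 60.8
```

Request:
drive_tool(
  motion=[
    [0,0,0.1,0,0,0,-1],
    [0,0,0.1,0,0,0,-1],
    [0,0,0.1,0,0,0,-1],
    [0,0,0,0,0,0,-1],
  ],
)

```text
time_s: 13.52
tcp_pos: [0.471, 0.0599, 0.2305]
tcp_rot: [0.707, 0.708, -0.001, -0.001]
ft_force: [-2.4, -0.4, 7.0]
gripper_width: 0.0192
grasp_force: 61.9
```

Request:
drive_tool(
  motion=[
    [0,0,-0.1,0,0,0,-1],
    [0,0,0,0,0,0,0],
    [0,0,0,0,0,0,1],
    [0,0,0,0,0,0,1],
    [0,0,0,0,0,0,1],
    [0,0,0,0,0,0,1],
    [0,0,-2,0,0,0,1],
    [0,0,-4,0,0,0,1],
    [0,0,-4,0,0,0,1],
    [0,0,-3,0,0,0,1],
    [-4,0,0,0,0,0,1],
    [-5,0,0,0,0,0,1],
    [-4,0,0,0,0,0,1],
    [-2,0,0,0,0,0,1],
    [0,0,0,0,0,0,1],
    [0,0,0,0,0,0,1],
  ],
)

```text
time_s: 15.52
tcp_pos: [0.4712, -0.0894, 0.3608]
tcp_rot: [0.706, 0.708, -0.001, -0.001]
ft_force: [0.5, 0.6, -0.0]
gripper_width: 0.0852
grasp_force: 0.0
```

```bash
cat >> h.py <<'E'
red=lambda h,sa,v:((h<8)|(h>172))&(sa>150)&(v>80)
blue=lambda h,sa,v:(h>95)&(h<120)&(sa>90)
pink=lambda h,sa,v:((h>160)|(h<5))&(sa>50)&(sa<140)&(v>90)
white=lambda h,sa,v:(sa<40)&(v>140)
def roll(im,c,guess,f,z=.103,r=45):
    u,v=proj(c,guess).astype(int); b=blob(im,(max(u-r,0),max(v-r,0),min(u+r,640),min(v+r,480)),f)
    e=cv2.fitEllipse(cv2.convexHull(b[2].astype(np.int32))); return e,onz(c,e[0],z)
E
python3 - <<'E'
from h import *
np.set_printoptions(precision=4,suppress=True)
im,c=shot("wrist","w4.png");t,ct=shot("top","t4.png")
print(sense()["tcp_pos"])
for n,g,f in(("white",(.4714,-.09,.1),white),("blue",(.472,-.251,.1),blue)):
    for i,cc,r in((im,c,50),(t,ct,20)):
        try: print(n,roll(i,cc,g,f,.1,r))
        except Exception as ex: print(n,ex)
for i,cc,r in((im,c,60),(t,ct,25)):
    try: b=roll(i,cc,(.471,.06,.24),red,.245,r); print("knob",b)
    except Exception as ex: print("k",ex)
cv2.imwrite("pics/w4c.png",np.hstack([cv2.resize(im,(480,360)),cv2.resize(t[190:310,250:357],(320,360),interpolation=3)]))
E
```

```text
[ 0.4713 -0.0891  0.3609]
white (((323.83599853515625, 192.3641815185547), (54.482818603515625, 55.35721206665039), 108.37646484375), array([ 0.465 , -0.0898,  0.1   ]))
white (((350.6015930175781, 272.5079650878906), (23.68189239501953, 38.47066879272461), 171.0951385498047), array([ 0.4738, -0.085 ,  0.1   ]))
blue (((329.9080810546875, 323.48077392578125), (49.31591796875, 53.51103210449219), 3.2214479446411133), array([ 0.4718, -0.2438,  0.1   ]))
blue attempt to get argmax of an empty sequence
knob (((328.0636901855469, -5.026216506958008), (19.817338943481445, 26.927766799926758), 82.4310531616211), array([0.47  , 0.0521, 0.245 ]))
knob (((282.306884765625, 262.6930847167969), (8.015310287475586, 8.993175506591797), 167.76805114746094), array([0.4692, 0.0566, 0.245 ]))
```

View pics/w4c.png

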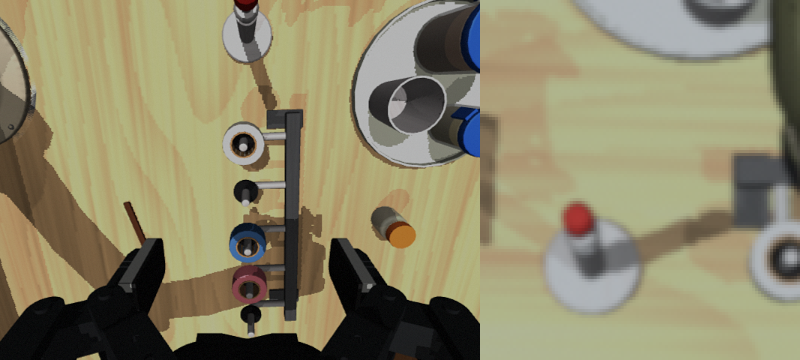

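The spindle stands upright on the board at about (0.470, 0.058), and the white roll is at about (0.466, -0.090). I'll descend on the white roll, grip it and lift.

Request:
drive_tool(
  motion=[
    [0,-0.3,4,0,0,0,1],
    [0,0,5,0,0,0,1],
    [0,0,5,0,0,0,1],
    [0,0,5,0,0,0,1],
    [0,0,4,0,0,0,1],
    [0,0,3,0,0,0,1],
    [0,0,1.4,0,0,0,1],
    [0,0,0,0,0,0,1],
    [0,0,0,0,0,0,-1],
    [0,0,0,0,0,0,-1],
    [0,0,0,0,0,0,-1],
    [0,0,0,0,0,0,-1],
    [0,0,0,0,0,0,-1],
  ],
)

```text
time_s: 17.25
tcp_pos: [0.4679, -0.0905, 0.0885]
tcp_rot: [0.707, 0.708, -0.001, -0.0]
ft_force: [-1.3, 0.0, 12.0]
gripper_width: 0.0565
grasp_force: 61.1
```

Request:
drive_tool(
  motion=[
    [0,0,-0.5,0,0,0,-1],
    [0,0,-1.5,0,0,0,-1],
    [0,0,-2,0,0,0,-1],
    [0,0,-3,0,0,0,-1],
    [0,0,-5,0,0,0,-1],
    [0,0,-5,0,0,0,-1],
    [0,0,-4,0,0,0,-1],
    [0,0,-2.5,0,0,0,-1],
    [3,0,0,0,0,0,-1],
    [4,0,0,0,0,0,-1],
    [2,0,0,0,0,0,-1],
    [0,0,0,0,0,0,-1],
    [0,0,0,0,0,0,-1],
  ],
)

```text
time_s: 18.88
tcp_pos: [0.4678, -0.0013, 0.3221]
tcp_rot: [0.707, 0.707, -0.001, -0.001]
ft_force: [0.5, 1.2, -0.6]
gripper_width: 0.0567
grasp_force: 63.8
```

```bash
cat >> h.py <<'E'
def knobtop(c,im,g=(.47,.059,.245)):
    u,v=proj(c,g).astype(int); b=blob(im,(max(u-70,0),max(v-70,0),min(u+70,640),min(v+70,480)),red)
    return b[0],b[1],b[2].min(0),b[2].max(0)
E
python3 - <<'E'
from h import *
np.set_printoptions(precision=4,suppress=True)
im,c=shot("wrist","w5.png");t,ct=shot("top","t5.png");s,cs=shot("scene","s5.png")
print(sense()["tcp_pos"],sense()["gripper_width"])
k=knobtop(c,im);kt=knobtop(ct,t);ks=knobtop(cs,s);print(k,kt,ks)
print(onz(c,k[0],.245),tri(ct,kt[0],cs,ks[0]),tri(c,k[0],cs,ks[0]))
cv2.imwrite("pics/w5c.png",np.hstack([cv2.resize(im,(480,360)),cv2.resize(s[150:290,230:354],(320,360),interpolation=3)]))
E
```

```text
[ 0.4679 -0.0014  0.3219] 0.056506080821407054
(array([332.8096, 154.151 ]), np.int32(1066), array([314, 136]), array([352, 171])) (array([282.3934, 262.6721]), np.int32(61), array([279, 258]), array([286, 267])) (array([318.2432, 198.027 ]), np.int32(37), array([315, 195]), array([321, 201]))
[0.4695 0.0581 0.245 ] (array([0.4687, 0.0562, 0.247 ]), np.float64(0.0005629568222388098)) (array([0.4686, 0.0575, 0.2456]), np.float64(0.0021668814236247415))
```

View pics/w5c.png

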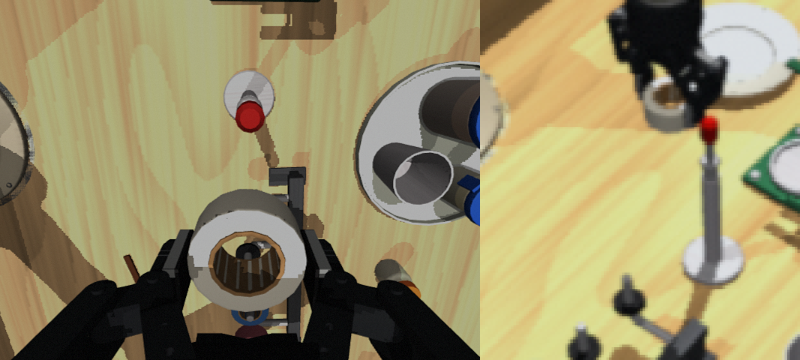

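The white roll is held level, with its bore at wrist px (328,348). The knob is at (0.469, 0.058). I'll check the bore against the TCP.

```bash
cat >> h.py <<'E'
def bore(im,c,z):   # brown rim ellipse of the held roll, top plane z
    h=cv2.cvtColor(im[300:400,260:400],cv2.COLOR_BGR2HSV).astype(int)
    m=((h[...,0]>4)&(h[...,0]<25)&(h[...,1]>90)&(h[...,2]>50)).astype(np.uint8)
    n,l,st,ce=cv2.connectedComponentsWithStats(m);k=1+np.argmax(st[1:,4])
    e=cv2.fitEllipse(cv2.convexHull((np.argwhere(l==k)[:,::-1]+[260,300]).astype(np.int32)));return e,onz(c,e[0],z)
E
python3 - <<'E'
from h import *
im=cv2.imread("pics/w5.png");s=sense();c=cam("wrist",s)
print(bore(im,c,s["tcp_pos"][2]+.0145),onz(c,(328,348.5),s["tcp_pos"][2]+.0145),s["tcp_pos"])
E
```

```text
(((328.69659423828125, 351.41424560546875), (87.60578918457031, 101.66913604736328), 89.84886169433594), array([4.67843847e-01, 1.08188912e-04, 3.36353109e-01])) [0.46759848 0.00131702 0.33635311] [ 0.46792947 -0.00138769  0.32185311]
```

Request:
drive_tool(
  motion=[
    [2.7,0.1,0,0,0,0,-1],
    [3,0,0,0,0,0,-1],
    [0,0,0,0,0,0,-1],
    [0,0,0,0,0,0,-1],
    [0,0,2,0,0,0,-1],
    [0,0,2,0,0,0,-1],
    [0,0,2,0,0,0,-1],
    [0,0,2,0,0,0,-1],
    [0,0,2,0,0,0,-1],
    [0,0,2,0,0,0,-1],
    [0,0,0,0,0,0,-1],
  ],
)

```text
time_s: 20.4
tcp_pos: [0.4679, 0.0554, 0.2008]
tcp_rot: [0.707, 0.707, -0.002, -0.002]
ft_force: [0.2, -0.5, 0.2]
gripper_width: 0.0567
grasp_force: 63.8
```

No contact on the way down. I'll open so the roll drops along the tube, rise, and look.

Request:
drive_tool(
  motion=[
    [0,0,0,0,0,0,1],
    [0,0,0,0,0,0,1],
    [0,0,0,0,0,0,1],
    [0,0,0,0,0,0,1],
    [0,0,-3,0,0,0,1],
    [0,0,-4,0,0,0,1],
    [0,0,-5,0,0,0,1],
    [0,0,-4,0,0,0,1],
    [-4,0,0,0,0,0,1],
    [-6,0,0,0,0,0,1],
    [-6,0,0,0,0,0,1],
    [-6,0,0,0,0,0,1],
    [-6,0,0,0,0,0,1],
    [-3,0,0,0,0,0,1],
    [0,0,0,0,0,0,1],
    [0,0,0,0,0,0,1],
  ],
)

```text
time_s: 22.4
tcp_pos: [0.4695, -0.2523, 0.3618]
tcp_rot: [0.706, 0.708, -0.001, -0.001]
ft_force: [-0.9, -0.4, -0.4]
gripper_width: 0.0857
grasp_force: 0.0
```

```bash
python3 - <<'E'
from h import *
np.set_printoptions(precision=4,suppress=True)
im,c=shot("wrist","w6.png");t,ct=shot("top","t6.png");s,cs=shot("scene","s6.png")
print(sense()["tcp_pos"])
for n,g,f in(("blue",(.472,-.251,.1),blue),("pink",(.475,-.332,.1),pink)):
    try: print(n,roll(im,c,g,f,.1,50))
    except Exception as e: print(e)
kt=knobtop(ct,t);ks=knobtop(cs,s);print(tri(ct,kt[0],cs,ks[0]))
cv2.imwrite("pics/w6c.png",np.hstack([cv2.resize(im,(480,360)),cv2.resize(s[150:290,230:354],(320,360),interpolation=3)]))
E
```

```text
[ 0.4697 -0.252   0.3621]
blue (((332.1295166015625, 187.73532104492188), (54.8134765625, 57.74043655395508), 1.6912578344345093), array([ 0.4718, -0.2481,  0.1   ]))
pink (((334.37359619140625, 260.583984375), (49.839576721191406, 52.32114028930664), 112.52714538574219), array([ 0.4746, -0.3286,  0.1   ]))
(array([0.469 , 0.0567, 0.246 ]), np.float64(0.00023419327994335417))
```

View pics/w6c.png

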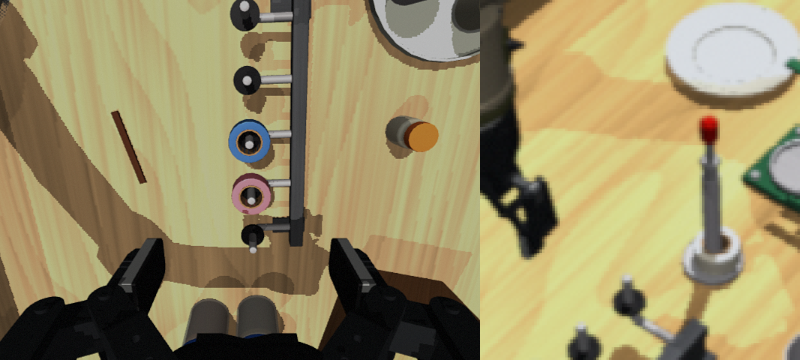

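The white roll sits on the spindle foot. The spindle, blue and pink have not moved. Blue next, at (0.472, -0.250).

Request:
drive_tool(
  motion=[
    [0.2,0.2,4,0,0,0,1],
    [0,0,5,0,0,0,1],
    [0,0,5,0,0,0,1],
    [0,0,5,0,0,0,1],
    [0,0,4,0,0,0,1],
    [0,0,3,0,0,0,1],
    [0,0,1.4,0,0,0,1],
    [0,0,0,0,0,0,1],
    [0,0,0,0,0,0,-1],
    [0,0,0,0,0,0,-1],
    [0,0,0,0,0,0,-1],
    [0,0,0,0,0,0,-1],
    [0,0,0,0,0,0,-1],
    [0,0,-0.5,0,0,0,-1],
    [0,0,-1.5,0,0,0,-1],
    [0,0,-2,0,0,0,-1],
    [0,0,-4,0,0,0,-1],
    [0,0,-5,0,0,0,-1],
    [0,0,-5,0,0,0,-1],
    [0,0,-5.3,0,0,0,-1],
  ],
)

```text
time_s: 25.05
tcp_pos: [0.4706, -0.251, 0.3236]
tcp_rot: [0.707, 0.708, -0.001, -0.001]
ft_force: [0.5, -0.3, -1.2]
gripper_width: 0.0557
grasp_force: 63.7
```

Request:
drive_tool(
  motion=[
    [4,0,0,0,0,0,-1],
    [6,0,0,0,0,0,-1],
    [6,0,0,0,0,0,-1],
    [6,0,0,0,0,0,-1],
    [3,0,0,0,0,0,-1],
    [0,0,0,0,0,0,-1],
    [0,0,0,0,0,0,-1],
  ],
)

```text
time_s: 25.92
tcp_pos: [0.4708, -0.0021, 0.3213]
tcp_rot: [0.707, 0.707, -0.001, -0.001]
ft_force: [0.4, 0.5, -0.3]
gripper_width: 0.0562
grasp_force: 63.7
```

```bash
cat > chk.py <<'E'
from h import *
import sys
np.set_printoptions(precision=4,suppress=True)
im,c=shot("wrist",sys.argv[1]);t,ct=shot("top");s,cs=shot("scene",sys.argv[1].replace("w","s"));st=sense()
print(st["tcp_pos"],st["gripper_width"])
k=knobtop(c,im);kt=knobtop(ct,t);ks=knobtop(cs,s);print(k,onz(c,k[0],.245),tri(ct,kt[0],cs,ks[0]))
print(bore(im,c,st["tcp_pos"][2]+.0145))
E
python3 chk.py w7.png
```

```text
[ 0.4709 -0.0026  0.321 ] 0.05557757515472717
(array([327.4756, 153.128 ]), np.int32(1125), array([308, 135]), array([347, 172])) [0.4697 0.0578 0.245 ] (array([0.4691, 0.0566, 0.2458]), np.float64(0.00044745646503241963))
(((328.6263122558594, 346.06719970703125), (87.42438507080078, 101.23011779785156), 91.2381820678711), array([0.4706, 0.0013, 0.3355]))
```

Request:
drive_tool(
  motion=[
    [2.6,-0.1,0,0,0,0,-1],
    [3,0,0,0,0,0,-1],
    [0,0,0,0,0,0,-1],
    [0,0,0,0,0,0,-1],
    [0,0,2,0,0,0,-1],
    [0,0,2,0,0,0,-1],
    [0,0,2,0,0,0,-1],
    [0,0,2,0,0,0,-1],
    [0,0,2,0,0,0,-1],
    [0,0,2,0,0,0,-1],
    [0,0,0,0,0,0,-1],
  ],
)

```text
time_s: 27.45
tcp_pos: [0.4689, 0.0533, 0.1998]
tcp_rot: [0.707, 0.707, -0.003, -0.002]
ft_force: [1.1, -0.0, -0.9]
gripper_width: 0.0556
grasp_force: 63.7
```

Request:
drive_tool(
  motion=[
    [0,0,0,0,0,0,1],
    [0,0,0,0,0,0,1],
    [0,0,0,0,0,0,1],
    [0,0,0,0,0,0,1],
    [0,0,-3,0,0,0,1],
    [0,0,-4,0,0,0,1],
    [0,0,-5,0,0,0,1],
    [0,0,-4,0,0,0,1],
    [-4,0,0,0,0,0,1],
    [-6,0,0,0,0,0,1],
    [-6,0,0,0,0,0,1],
    [-6,0,0,0,0,0,1],
    [-6,0,0,0,0,0,1],
    [-6,0.2,0,0,0,0,1],
    [-4.5,0.3,0,0,0,0,1],
    [0,0,0,0,0,0,1],
    [0,0,0,0,0,0,1],
  ],
)

```text
time_s: 29.58
tcp_pos: [0.4755, -0.3296, 0.3606]
tcp_rot: [0.707, 0.708, -0.001, -0.002]
ft_force: [-1.4, 0.4, 0.2]
gripper_width: 0.0852
grasp_force: 0.0
```

```bash
python3 - <<'E'
from h import *
np.set_printoptions(precision=4,suppress=True)
im,c=shot("wrist","w8.png");t,ct=shot("top","t8.png");s,cs=shot("scene","s8.png")
print(sense()["tcp_pos"])
print(roll(im,c,(.475,-.332,.1),pink,.1,50))
kt=knobtop(ct,t);ks=knobtop(cs,s);print(tri(ct,kt[0],cs,ks[0]))
b=blob(s,(300,190,345,260),blue);print("blue",b[0],b[1],onz(cs,b[0],.055))
E
```

```text
[ 0.4758 -0.3289  0.3611]
(((329.1683654785156, 191.05517578125), (55.22697448730469, 57.29778289794922), 150.48641967773438), array([ 0.4747, -0.3285,  0.1   ]))
(array([0.4694, 0.0566, 0.2455]), np.float64(1.3923850424884783e-05))
blue [320.8939 243.7095] 179 [0.4782 0.0498 0.055 ]
```

Blue is threaded. Pink is straight below the tool at (0.475, -0.329).

Request:
drive_tool(
  motion=[
    [-0.1,0,4,0,0,0,1],
    [0,0,5,0,0,0,1],
    [0,0,5,0,0,0,1],
    [0,0,5,0,0,0,1],
    [0,0,4,0,0,0,1],
    [0,0,3,0,0,0,1],
    [0,0,1.3,0,0,0,1],
    [0,0,0,0,0,0,1],
    [0,0,0,0,0,0,-1],
    [0,0,0,0,0,0,-1],
    [0,0,0,0,0,0,-1],
    [0,0,0,0,0,0,-1],
    [0,0,0,0,0,0,-1],
    [0,0,-0.5,0,0,0,-1],
    [0,0,-1.5,0,0,0,-1],
    [0,0,-2,0,0,0,-1],
    [0,0,-4,0,0,0,-1],
    [0,0,-5,0,0,0,-1],
    [0,0,-5,0,0,0,-1],
    [0,0,-5.3,0,0,0,-1],
  ],
)

```text
time_s: 32.22
tcp_pos: [0.4749, -0.331, 0.3236]
tcp_rot: [0.707, 0.708, -0.001, -0.001]
ft_force: [0.3, -0.1, -1.1]
gripper_width: 0.0567
grasp_force: 63.8
```

Request:
drive_tool(
  motion=[
    [4,0,0,0,0,0,-1],
    [6,0,0,0,0,0,-1],
    [6,0,0,0,0,0,-1],
    [6,-0.2,0,0,0,0,-1],
    [6,-0.2,0,0,0,0,-1],
    [5,0,0,0,0,0,-1],
    [0,0,0,0,0,0,-1],
    [0,0,0,0,0,0,-1],
  ],
)

```text
time_s: 33.22
tcp_pos: [0.4708, -0.0018, 0.3215]
tcp_rot: [0.707, 0.708, -0.001, -0.001]
ft_force: [-0.8, -0.5, -0.3]
gripper_width: 0.0568
grasp_force: 63.7
```

```bash
python3 chk.py w9.png
```

```text
[ 0.471  -0.0027  0.321 ] 0.05612604015944265
(array([327.6279, 153.7209]), np.int32(1118), array([308, 135]), array([347, 172])) [0.4698 0.0578 0.245 ] (array([0.4692, 0.0568, 0.2453]), np.float64(0.00032016017965826347))
(((328.7640686035156, 345.95166015625), (88.21253967285156, 101.83985137939453), 89.96643829345703), array([0.4707, 0.0016, 0.3355]))
```

Same offsets as for blue, so I'll use the same move and then release.

Request:
drive_tool(
  motion=[
    [2.6,-0.1,0,0,0,0,-1],
    [3,0,0,0,0,0,-1],
    [0,0,0,0,0,0,-1],
    [0,0,0,0,0,0,-1],
    [0,0,2,0,0,0,-1],
    [0,0,2,0,0,0,-1],
    [0,0,2,0,0,0,-1],
    [0,0,2,0,0,0,-1],
    [0,0,2,0,0,0,-1],
    [0,0,2,0,0,0,-1],
    [0,0,0,0,0,0,-1],
  ],
)

```text
time_s: 34.75
tcp_pos: [0.4689, 0.0533, 0.1998]
tcp_rot: [0.707, 0.707, -0.002, -0.002]
ft_force: [0.1, 0.1, 0.3]
gripper_width: 0.0561
grasp_force: 63.8
```

Request:
drive_tool(
  motion=[
    [0,0,0,0,0,0,1],
    [0,0,0,0,0,0,1],
    [0,0,0,0,0,0,1],
    [0,0,0,0,0,0,1],
    [0,0,-3,0,0,0,1],
    [0,0,-4,0,0,0,1],
    [0,0,-5,0,0,0,1],
    [0,0,-4,0,0,0,1],
    [-4,0,0,0,0,0,1],
    [0,0,0,0,0,0,1],
    [0,0,0,0,0,0,1],
  ],
)

```text
time_s: 36.12
tcp_pos: [0.4699, 0.0149, 0.3608]
tcp_rot: [0.707, 0.707, -0.001, -0.001]
ft_force: [0.2, 0.5, -0.3]
gripper_width: 0.0853
grasp_force: 0.0
```

```bash
python3 - <<'E'
from h import *
import pickle
np.set_printoptions(precision=4,suppress=True)
im,c=shot("wrist","w10.png");t,ct=shot("top","t10.png");s,cs=shot("scene","s10.png")
pickle.dump(c,open("c10.pkl","wb"))
print(sense()["tcp_pos"]);k=knobtop(c,im);kt=knobtop(ct,t);ks=knobtop(cs,s);print(k,onz(c,k[0],.247),tri(ct,kt[0],cs,ks[0]))
# cup circle in wrist view
print("cup exp",proj(c,(.475,.242,.021)),proj(ct,(.475,.242,.021)))
cv2.imwrite("pics/w10c.png",np.hstack([cv2.resize(im,(480,360)),cv2.resize(s[150:290,230:354],(320,360),interpolation=3)]))
E
```

```text
[0.47   0.0155 0.3606]Traceback (most recent call last):
  File "<stdin>", line 6, in <module>
  File "h.py", line 39, in knobtop
    u,v=proj(c,g).astype(int); b=blob(im,(max(u-70,0),max(v-70,0),min(u+70,640),min(v+70,480)),red)
                                 ~~~~^^^^^^^^^^^^^^^^^^^^^^^^^^^^^^^^^^^^^^^^^^^^^^^^^^^^^^^^^^^^^^
  File "h.py", line 29, in blob
    k=1+np.argmax(st[1:,4]); pts=np.argwhere(l==k)[:,::-1]+[u0,v0]
        ~~~~~~~~~^^^^^^^^^^
    return _wrapfunc(a, 'argmax', axis=axis, out=out, **kwds)
    return bound(*args, **kwds)
ValueError: attempt to get argmax of an empty sequence
```

```bash
python3 - <<'E'
from h import *
im=cv2.imread("pics/w10.png");s=cv2.imread("pics/s10.png")
for i in (im,s,cv2.imread("pics/t10.png")):
    b=blob(i,(0,0,640,480),red);print(b[0],b[1])
cv2.imwrite("pics/w10c.png",np.hstack([cv2.resize(im,(480,360)),cv2.resize(s[150:330,200:360],(320,360),interpolation=3)]))
E
```

```text
[329.47705314 174.99033816] 828
[623.88372093  33.26098191] 387Traceback (most recent call last):
  File "<stdin>", line 4, in <module>
  File "h.py", line 29, in blob
    k=1+np.argmax(st[1:,4]); pts=np.argwhere(l==k)[:,::-1]+[u0,v0]
        ~~~~~~~~~^^^^^^^^^^
    return _wrapfunc(a, 'argmax', axis=axis, out=out, **kwds)
    return bound(*args, **kwds)
ValueError: attempt to get argmax of an empty sequence
```

The wrist camera does see the knob, at (329,175). Only the top view was blocked, by the gripper itself.

```bash
python3 - <<'E'
from h import *
im=cv2.imread("pics/w10.png");s=cv2.imread("pics/s10.png");c=cam("wrist")
k=knobtop(c,im);print(k,onz(c,k[0],.247))
t,ct=shot("top")
try: print("scene",knobtop(cam("scene"),s)[:2])
except Exception: print("no scene")
print("cup exp",proj(c,(.475,.242,.021)))
cv2.imwrite("pics/w10c.png",np.hstack([cv2.resize(im,(480,360)),cv2.resize(s[150:330,200:360],(320,360),interpolation=3)]))
E
```

```text
(array([329.47705314, 174.99033816]), np.int32(828), array([314, 159]), array([345, 191])) [0.46971546 0.05778992 0.247     ]
scene (array([318.21276596, 199.38297872]), np.int32(47))
cup exp [335.78381924 -41.57602085]
```

View pics/w10c.png

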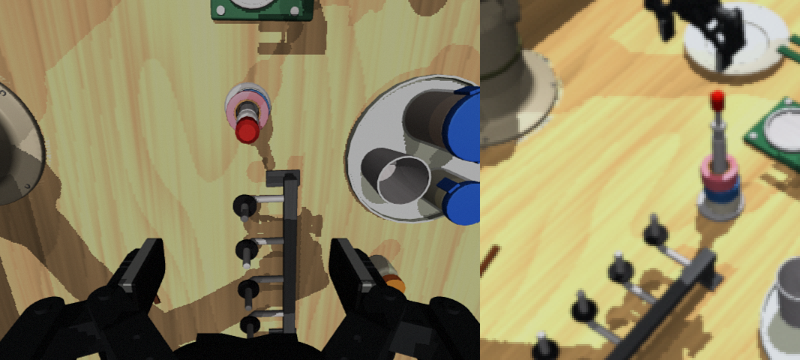

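All three rolls are threaded, in order white, blue, pink, and the spindle is standing. I'll grip the knob again.

Request:
drive_tool(
  motion=[
    [2,0,0,0,0,0,1],
    [2.3,0,0,0,0,0,1],
    [0,0,3,0,0,0,1],
    [0,0,4,0,0,0,1],
    [0,0,3,0,0,0,1],
    [0,0,2,0,0,0,1],
    [0,0,0.9,0,0,0,1],
    [0,0,0,0,0,0,1],
    [0,0,0,0,0,0,-1],
    [0,0,0,0,0,0,-1],
    [0,0,0,0,0,0,-1],
    [0,0,0,0,0,0,-1],
    [0,0,0,0,0,0,-1],
    [0,0,0,0,0,0,-1],
    [0,0,0,0,0,0,-1],
  ],
)

```text
time_s: 38.2
tcp_pos: [0.4699, 0.0576, 0.2323]
tcp_rot: [0.707, 0.708, -0.001, -0.001]
ft_force: [-0.8, -0.2, 6.0]
gripper_width: 0.0195
grasp_force: 58.3
```

Request:
drive_tool(
  motion=[
    [0,0,-0.5,0,0,0,-1],
    [0,0,-1.5,0,0,0,-1],
    [0,0,-2,0,0,0,-1],
    [0,0,-1,0,0,0,-1],
    [1,-1,0,-2.6,0,0,-1],
    [1,-1,-0.05,-2.6,0,0,-1],
    [1,-1,-0.09,-2.6,0,0,-1],
    [1,-1,-0.14,-2.6,0,0,-1],
    [1,-1,-0.18,-2.6,0,0,-1],
    [1,0,0,0,0,0,-1],
    [0,0,0,0,0,0,-1],
    [0,0,0,0,0,0,-1],
  ],
)

```text
time_s: 39.7
tcp_pos: [0.4199, 0.1173, 0.282]
tcp_rot: [0.703, 0.703, 0.078, 0.079]
ft_force: [-0.8, 0.2, -5.1]
gripper_width: 0.0191
grasp_force: 59.1
```

```bash
python3 - <<'E'
from h import *
np.set_printoptions(precision=4,suppress=True)
im,c=shot("wrist","w11.png");s=sense();print(s["tcp_pos"],s["tcp_rot"],s["ft_force"])
u,v=proj(c,(.476,.2427,.014)).astype(int);print("exp cup",u,v)
try:
    b=blob(im,(u-70,max(v-70,0),u+70,v+70),lambda h,s,v:(s<40)&(v>90))
    e=cv2.fitEllipse(cv2.convexHull(b[2].astype(np.int32)));print("cup",b[1],e,onz(c,e[0],.021))
except Exception as x: print(x)
Rm=R.from_quat(s["tcp_rot"]).as_matrix();O=np.array(s["tcp_pos"])+Rm[:,2]*.2323
print("foot",O,proj(c,O))
# foot + rolls bottom: white disc below
cv2.imwrite("pics/w11c.png",im)
E
```

```text
[0.4198 0.1171 0.2819] [0.7026 0.7028 0.0783 0.0785] [ 0.6283 -0.3736 -4.3195]
exp cup 324 59
cup 7774 ((324.10162353515625, 57.03771209716797), (98.94866180419922, 111.38987731933594), 172.56204223632812) [0.4741 0.2437 0.021 ]
foot [0.471  0.117  0.0553] [328.9047 198.3635]
```

View pics/w11c.png

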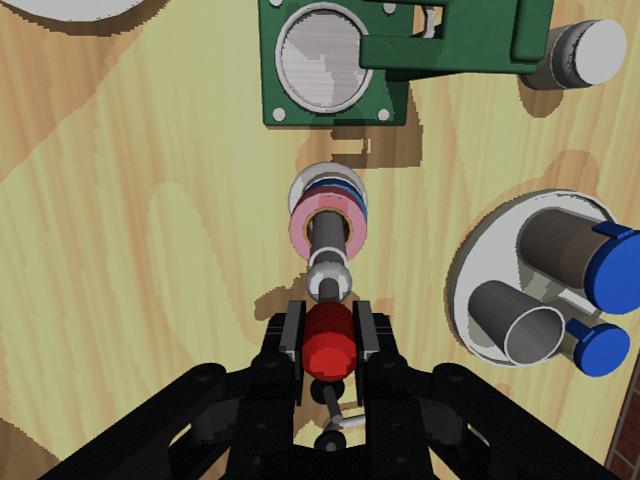

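The wrist view shows the cup at px (324,57), i.e. (0.475, 0.243). The loaded spindle is tilted, with its foot at px (328,198) as computed. Moving it over the cup and lowering.

Request:
drive_tool(
  motion=[
    [3,0.1,0,0,0,0,-1],
    [4,0.1,0,0,0,0,-1],
    [3.6,0,0,0,0,0,-1],
    [2,0,0,0,0,0,-1],
    [0,0,0,0,0,0,-1],
    [0,-0.22,0.97,0,0,0,-1],
    [0,-0.22,0.97,0,0,0,-1],
    [0,-0.18,0.78,0,0,0,-1],
    [0,0,0,0,0,0,-1],
    [0,0,0,0,0,0,-1],
  ],
)

```text
time_s: 41.0
tcp_pos: [0.4212, 0.2436, 0.2546]
tcp_rot: [0.702, 0.703, 0.079, 0.079]
ft_force: [-0.1, 1.3, -5.3]
gripper_width: 0.019
grasp_force: 59.3
```

```bash
python3 - <<'E'
from h import *
np.set_printoptions(precision=4,suppress=True)
im,c=shot("wrist","w12.png");s=sense();print(s["tcp_pos"],s["tcp_rot"],s["ft_force"])
Rm=R.from_quat(s["tcp_rot"]).as_matrix();O=np.array(s["tcp_pos"])+Rm[:,2]*.2323
u=-Rm[:,2];f=np.array([-u[2],0,u[0]]);print("O",O,"front edge",O+.038*f,"collar back",O+.19*u-.012*f)
sc,cs=shot("scene","s12.png");cv2.imwrite("pics/c12.png",np.hstack([cv2.resize(im[60:420,140:500],(400,400)),cv2.resize(sc[120:250,300:430],(400,400),interpolation=3)]))
E
```

```text
[0.4213 0.2437 0.2548] [0.7023 0.7031 0.0791 0.0787] [-0.4076  0.0534 -6.7004]
O [0.4728 0.2439 0.0283] front edge [0.4357 0.2439 0.0199] collar back [0.4423 0.2438 0.2162]
```

View pics/c12.png

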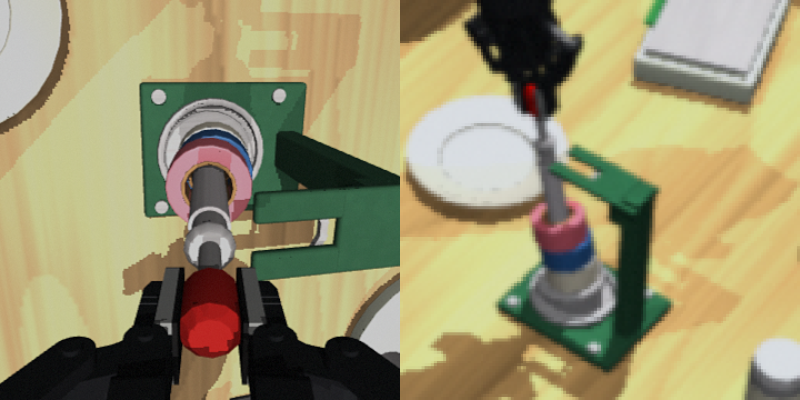

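The foot is inside the cup ring and the collar is clear in front of the fork. Pressing down.

Request:
drive_tool(
  motion=[
    [0,-0.09,0.39,0,0,0,-1],
    [0,-0.07,0.3,0,0,0,-1],
    [0,-0.07,0.3,0,0,0,-1],
    [0,0,0,0,0,0,-1],
    [0,0,0,0,0,0,-1],
  ],
)

```text
time_s: 41.72
tcp_pos: [0.4221, 0.2447, 0.2456]
tcp_rot: [0.702, 0.703, 0.081, 0.079]
ft_force: [-0.7, -0.4, 6.7]
gripper_width: 0.0192
grasp_force: 60.7
```

Request:
drive_tool(
  motion=[
    [0,-0.07,0.3,0,0,0,-1],
    [0,-0.07,0.3,0,0,0,-1],
    [0,-0.07,0.3,0,0,0,-1],
    [0,-0.06,0.25,0,0,0,-1],
    [0,0,0,0,0,0,-1],
    [0,0,0,0,0,0,-1],
  ],
)

```text
time_s: 42.48
tcp_pos: [0.4227, 0.2452, 0.2344]
tcp_rot: [0.702, 0.703, 0.081, 0.079]
ft_force: [-0.4, -0.6, 12.4]
gripper_width: 0.0192
grasp_force: 61.1
```

Request:
drive_tool(
  motion=[
    [-0.15,-0.02,0.1,0,0,0,-1],
    [0,0,0,0,0,0,-1],
    [0,0.42,0.1,1.07,0,0,-1],
    [0,0.42,0.09,1.07,0,0,-1],
    [0,0.42,0.08,1.07,0,0,-1],
    [0,0.42,0.07,1.07,0,0,-1],
    [0,0,0,0,0,0,-1],
  ],
)

```text
time_s: 43.35
tcp_pos: [0.4406, 0.2437, 0.2334]
tcp_rot: [0.705, 0.705, 0.055, 0.053]
ft_force: [-0.1, -0.1, 13.0]
gripper_width: 0.0193
grasp_force: 61.2
```

Request:
drive_tool(
  motion=[
    [0,0.43,0.07,1.07,0,0,-1],
    [0,0.43,0.06,1.07,0,0,-1],
    [0,0.43,0.06,1.07,0,0,-1],
    [0,0.43,0.05,1.07,0,0,-1],
    [0,0,0,0,0,0,-1],
  ],
)

```text
time_s: 43.98
tcp_pos: [0.458, 0.2436, 0.2329]
tcp_rot: [0.706, 0.707, 0.029, 0.027]
ft_force: [0.8, 0.5, 12.0]
gripper_width: 0.0194
grasp_force: 61.2
```

Request:
drive_tool(
  motion=[
    [0,0.43,0.03,1.1,0,0,-1],
    [0,0.43,0.02,1.1,0,0,-1],
    [0,0.43,0.01,1.1,0,0,-1],
    [0,0.43,0,1.1,0,0,-1],
    [0,0,0,0,0,0,-1],
    [0,0,0,0,0,0,-1],
  ],
)

```text
time_s: 44.72
tcp_pos: [0.4737, 0.2437, 0.2329]
tcp_rot: [0.707, 0.708, 0.001, -0.001]
ft_force: [-1.8, 1.2, 10.9]
gripper_width: 0.0189
grasp_force: 61.1
```

```bash
python3 - <<'E'
from h import *
np.set_printoptions(precision=4,suppress=True)
im,c=shot("wrist","w13.png");s=sense();sc,cs=shot("scene","s13.png");print(s["tcp_pos"],s["tcp_rot"],s["ft_force"])
# foot/cup in wrist view
u,v=proj(c,(.475,.243,.06)).astype(int)
b=blob(im,(u-80,max(v-80,0),u+80,v+60),pink);print("pink",b[0],b[1],onz(c,b[0],.1))
E
```

```text
[0.4737 0.2437 0.2329] [ 0.7065  0.7077  0.0009 -0.0007] [-2.3745  1.3829 11.5395]
pink [327.9429 217.5351] 2450 [0.473  0.2529 0.1   ]
```

Request:
drive_tool(
  motion=[
    [0,0.1,0,0,0,0,-1],
    [0,0.1,0,0,0,0,-1],
    [0,0,0,0,0,0,-1],
    [0,0,-0.2,0,0,0,-1],
    [0,0,-0.2,0,0,0,-1],
    [0,0,0,0,0,0,-1],
    [0,0,0,0,0,0,-1],
  ],
)

```text
time_s: 45.7
tcp_pos: [0.4752, 0.2435, 0.2367]
tcp_rot: [0.707, 0.708, 0.0, -0.001]
ft_force: [-3.0, 0.4, 9.6]
gripper_width: 0.0192
grasp_force: 60.9
```

Request:
drive_tool(
  motion=[
    [0,0,-0.1,0,0,0,-1],
    [0,0,-0.1,0,0,0,-1],
    [0,0,0,0,0,0,-1],
    [0,0,0,0,0,0,-1],
  ],
)

```text
time_s: 46.2
tcp_pos: [0.4752, 0.2434, 0.2386]
tcp_rot: [0.707, 0.708, 0.0, -0.001]
ft_force: [-1.8, -0.2, 9.3]
gripper_width: 0.0196
grasp_force: 60.9
```

Request:
drive_tool(
  motion=[
    [0,0,-0.1,0,0,0,-1],
    [0,0,-0.1,0,0,0,-1],
    [0,0,-0.1,0,0,0,-1],
    [0,0,0,0,0,0,-1],
    [0,0,0,0,0,0,-1],
  ],
)

```text
time_s: 46.82
tcp_pos: [0.4751, 0.2432, 0.2414]
tcp_rot: [0.707, 0.708, 0.0, -0.001]
ft_force: [-2.6, 1.1, 8.9]
gripper_width: 0.0193
grasp_force: 60.6
```

Request:
drive_tool(
  motion=[
    [0,0,-0.1,0,0,0,-1],
    [0,0,-0.05,0,0,0,-1],
    [0,0,0,0,0,0,-1],
    [0,0,0,0,0,0,-1],
  ],
)

```text
time_s: 47.32
tcp_pos: [0.475, 0.243, 0.2417]
tcp_rot: [0.707, 0.708, -0.0, -0.001]
ft_force: [0.8, 5.0, -4.6]
gripper_width: 0.0195
grasp_force: 59.2
```

The force dropped at exactly the original grip height, so the collar is seated against the arm inside the rim. Releasing and rising clear.

Request:
drive_tool(
  motion=[
    [0,0,0.08,0,0,0,-1],
    [0,0,0,0,0,0,-1],
    [0,0,0,0,0,0,0],
    [0,0,0,0,0,0,1],
    [0,0,0,0,0,0,1],
    [0,0,0,0,0,0,1],
    [0,0,0,0,0,0,1],
    [0,0,-2,0,0,0,1],
    [0,0,-3,0,0,0,1],
    [0,0,-4,0,0,0,1],
    [0,0,-3,0,0,0,1],
    [-4,0,0,0,0,0,1],
    [-3.5,0,0,0,0,0,1],
    [0,0,0,0,0,0,1],
    [0,0,0,0,0,0,1],
  ],
)

```text
time_s: 49.2
tcp_pos: [0.4752, 0.1677, 0.3612]
tcp_rot: [0.707, 0.708, -0.001, -0.001]
ft_force: [-0.4, -0.4, -1.1]
gripper_width: 0.0857
grasp_force: 0.0
```

```bash
python3 - <<'E'
from h import *
import pickle
np.set_printoptions(precision=4,suppress=True)
a=cv2.imread("pics/w2.png");ca=pickle.load(open("c2.pkl","rb"));G=(.476,.2427,.255)
im,c=shot("wrist","w14.png");print(sense()["tcp_pos"])
sc,cs=shot("scene","s14.png");t,ct=shot("top","t14.png")
k0=knobtop(ca,a,G);k=knobtop(c,im,G);print("before",k0[0],k0[1],onz(ca,k0[0],.258),"now",k[0],k[1],onz(c,k[0],.258))
s0=cv2.imread("pics/scene0.png");t0=cv2.imread("pics/top0.png")
for n,i,j,cc in(("scene",s0,sc,cs),("top",t0,t,ct)):
    try: print(n,knobtop(cc,i,G)[:2],knobtop(cc,j,G)[:2])
    except Exception as e: print(n,"hidden")
# stem/tube visible? roll colours in scene
for nm,f in(("pink",pink),("blue",blue),("white",white)):
    b=blob(sc,(335,175,385,240),f);print(nm,b[0],b[1])
for nm,z in(("pink",.094),("blue",.066),("white",.038)): print(nm,proj(cs,(.476,.243,z)))
E
```

```text
[0.4752 0.1681 0.3612]
before [332.174  110.8786] 931 [0.4759 0.2427 0.258 ] now [328.9024 120.0333] 871 [0.4748 0.2435 0.258 ]
scene (array([358.2857, 161.8571]), np.int32(35)) (array([358.4167, 161.0417]), np.int32(24))
top hidden
pink [356.0081 197.3952] 124
blue [357.4217 209.1446] 83
white [340.9925 179.2687] 134
pink [357.4363 198.4787]
blue [357.1521 204.4464]
white [356.8747 210.2695]
```

The knob is back within about 1 mm of its original pose, the rolls are stacked on the spindle inside the dispenser, and the gripper is clear. Handing in.

```bash
python3 -c "
from station import bot
print(bot.finish_job())"
```

```text
the job is handed in; nothing more can be done
None
```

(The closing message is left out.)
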